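# Close the spool keeper, then push the wire tensioner past its click and hold it back

## Robot

A 6-joint arm with a two-finger parallel gripper is mounted at the origin on a cart in front of the work surface, level with it; the furniture and walls round the work are solid. World frame = base frame: x ahead of the robot, y to its left, z up, the work surface at z = 0. Lengths are in m, angles in rad, forces in N, time in s.
With the tool pointing down it reaches from about 0.3 to 0.85 m from the base axis. Payload 5.4 kg.
Tool frame: the origin (TCP) lies on the centre line of the jaws, within the pads' length; the fingertips stand r.tips_ahead ahead of it and the grasp point (between the pads) lies 2 mm behind it (r.tips_ahead is the distance from the TCP to the fingertips, in m); z points along the fingers, y is the line along which they close (so a half turn about z gives the same grasp; the last joint's range is limited). The gripper opens to 85 mm and grips with 20 to 120 N. Pads are 22 mm wide; open, the fingers measure 114 mm over their backs; the gripper's body (76 mm by 85 mm) begins 54 mm behind the grasp point. The pads swing forward as they close: fully open they stand 13 mm farther back than shut.
Start: joints at [-1.451, 0.158, 1.597, -0, 1.386, -0.21], TCP at [0.186, -0.544, 0.248] pointing down, gripper open.
Joint ranges: [-2.91, 2.91], [-0.94, 2.29], [0.18, 2.7], [-1.29, 4.43], [0.17, 2.64], [-3, 3]. Speed limits (rad/s): [2.57, 2.57, 3.14, 3.14, 3.14, 3.14].

## Interface

Orientations are given as a unit quaternion [x, y, z, w].
In Python, from rig import r, optics gives the robot as it stands. Calls block until the motion is done:
- r.goto(position, orientation): joint-space move of the TCP to a pose.
- r.movel(position, velocity=0.15, rot=None, guard=None): straight line of the TCP; rot=None keeps the orientation; velocity is the mean speed in m/s. With guard (N) it stops when the force on the tool has changed by that much, and returns True; else False.
- r.move_joints(angles): joint-space move.
- r.gripper_open() and r.close(grasp_force=None): open the fingers fully, or close them until they stop; grasp_force is the grip in N (None keeps the last).
- r.pause(seconds).
- r.ik(position, orientation): joint angles nearest the present ones, or None.
- r.sense(): the state.
- optics.get_image(name): name is "scene" or "top" or "wrist"; returns the picture (420x560x3 uint8, blue, green, red); there is no depth.
- optics.camera_model(name): a dict with "fx", "fy", "cx", "cy" (pixels), "k1" (the pictures are not rectified: a ray, as slopes to the right and down, at radius r is drawn at 1 + k1 r^2 times it, then the intrinsics apply), "camera_from_world" (4x4, takes a point from world to camera coordinates). Camera axes: x right, y up, looking along -z (the intrinsics and any distortion apply to the point x, -y, -z); pixel columns grow to the right and rows downward; lengths in m; the calibration is good to about 2 mm. A picture is of the moment at which its call begins: read the wrist's pose just before it. camera_model takes no time and is no camera call; for the wrist camera it gives the pose at the moment of the call.
A pose or a line that the arm cannot do raises r.MotionError and nothing moves.
- r.job_done(): hands the job in; it is judged then, once.
The state is a dict: "clock": time; "qpos": joint angles; "qd": joint speeds; "joint_efforts": joint torques, N m; "position": TCP position; "eef_rot": TCP orientation; "force": force on the tool from outside, world axes, zero at the start; "wrist_torque": the same for the moment, N m; "finger_gap": opening from 0.0 (shut) to 1.0 (fully open); "grasp_force": force on a finger pad.
Only numpy, scipy, OpenCV 4.12 (cv2) and the standard library are available. Lean on these libraries where they do the work, as an engineer would, in place of code of your own. Each camera call takes 0.05 s, during which the arm holds its last target. There are 200 camera calls.

## Task

The solder spool is loaded in its holder: swing the hinged keeper bar fully down over it. Then push the sprung arm of the wire tensioner back past its ratchet click and on until it is fully back at its stop, and hold it there with the fingers so that the wire can be threaded; the program finishes while still holding the arm back. Leave the tape roll, the cutters and the block battery where they are.

Things in the scene. Friction and masses are not known exactly. Their poses are not given: they have to be found in the camera images.
- spool_holder: Spool holder screwed to the bench: grey base plate 90 x 110 x 10 mm with a white solder spool standing on it (50 mm across, top 58 mm above the bench). Origin: centre of the base's underside. At the far (+x) side of the plate, at x = +36 mm, a hinge fork 76 mm high carries the keeper bar. Its yaw varies by up to 0.9, and it may stand left or right of the tensioner.
- keeper (a joint): Angle of the keeper bar (rad): 0 = closed, level across the spool; it grows as the bar swings up, to 1.3 at most. It starts open, at 0.6 to 1.2, and stays where it is left (stiff hinge: about 2 N at its end moves it).
- keeper_hinge (a point): Point on the keeper's hinge axis, 68 mm above the bench, in the middle of the bar's width and thickness. The axis is the holder's y axis. This frame turns with the bar: its -x axis points along the bar to the free end.
- keeper_end (a point): Middle of the top face of the bar's square end pad (26 x 26 mm), 79 mm from the hinge axis. The bar is 16 mm wide and 8 mm thick and is 92 mm long to its end. Turns with the bar; z points out of its top face. When closed the pad's top is 72 mm above the bench.
- tensioner: Wire tensioner screwed to the bench: grey base plate 100 (x) x 160 (y) x 10 mm. Origin: centre of the base's underside. It carries a metal arm that swings level, and at its -y end the pawl slider in a guide (36 mm high, knob sticking out past the guide).
- tension_arm (a joint): Angle of the sprung arm (rad). 0 = rest: the arm points along the tensioner's +y, turned 0.5 rad towards its front (-x). Grows as the idler block is pushed back towards +x (clockwise from above), to the stop at 0.95. At 0.57 the pawl clicks in behind the ratchet tooth; let go after that, the arm falls back to about 0.56. Push at the block: 6 N at rest, 11 N at the stop.
- tension_pivot (a point): Point on the arm's upright pivot axis, at (0, -20, 22) mm in the tensioner's frame. Turns with the arm: its +y axis points along the arm.
- idler_block (a point): Centre of the metal idler block at the arm's end, 85 mm from the pivot axis, 31 mm above the bench. The block is 24 mm (across the arm) x 26 mm (along the arm) x 34 mm high, 14 to 48 mm above the bench; a small grooved roller on top of it reaches 61 mm. Turns with the arm: y along it, x the way it is pushed.
- pawl (a joint): Travel of the pawl slider (m): 0 = sprung home; about 0.006 while the tooth passes; it snaps back to 0 at the click.
- tape_insulating: Black tape roll, 63 mm across, 19 mm high, lying on the bench behind the work, to the right; bystander. Origin: centre of its underside.
- side_cutters: Black side cutters, 40 x 108 x 10 mm, lying near the front edge of the bench, to the right; bystander. Origin: centre of the underside.
- cell_block_2: Blue and white block battery standing upright, 18 x 26 x 49 mm, behind the work; bystander. Origin: centre of its underside.

How it is judged:
On the way, in this order (a step that is already met when the one before it is completed fails the run):
1. the keeper bar is fully down while the tensioner arm is not yet past its click (value of joint keeper below 0.05 rad and value of joint tension_arm below 0.5 rad), for 0.2 s.
2. the arm has been pushed past its click and the pawl has snapped home behind the tooth (value of joint tension_arm above 0.62 rad and value of joint pawl below 0.0025 m), for 0.1 s.
At the end, for the whole second after the job is handed in: The keeper bar is down (within 0.05 rad of level), the tensioner arm is within 0.08 rad of its back stop, well clear of the pawl, still, with the pawl home, and the fingers press on the arm with more than 3 N, held so through the last second (value of joint keeper below 0.05 rad and value of joint tension_arm above 0.87 rad and value of joint pawl below 0.0025 m and velocity of joint tension_arm between -0.1 and 0.1 rad/s and contact force between the fingers and tension_arm above 3 N); the arm keeps its last pose, push and grip.
It fails at once if the tape roll is moved by more than 20 mm (distance of tape_insulating from where it was at the start of the episode above 0.02 m).
It fails at once if the pair of cutters is moved by more than 20 mm (distance of side_cutters from where it was at the start of the episode above 0.02 m).
It fails at once if the block battery is moved by more than 20 mm (distance of cell_block_2 from where it was at the start of the episode above 0.02 m).
It also fails if it takes over 45 s, if anything falls off the work surface, if the arm or the gripper's body presses on something with over 40 N, if the wrist force passes 120 N, or if a joint passes its speed limit or range.

## Working session

There is one attempt and no reset: what is moved stays moved. The work goes in short steps, each a Python script; the robot and the scene stay as the last script left them, time stands still between calls to the robot, and variables do not carry over. Pictures are saved under pics/ and viewed, at most 10 in all, crops included, and the job is handed in when it is done.

```bash
ls; mkdir -p pics; python3 - <<'E'
from rig import r, optics
import cv2, numpy as np
np.set_printoptions(precision=4,suppress=True)
print(r.tips_ahead, r.sense())
for n in ("scene","top"):
    cv2.imwrite(f"pics/{n}0.png",optics.get_image(n)); print(n,optics.camera_model(n))
E
```

```text
pics
0.017 {'clock': 0.0, 'qpos': array([-1.4511,  0.1591,  1.5983,  0.    ,  1.3862, -0.2101]), 'qd': array([ 0.0002, -0.0001, -0.0001,  0.0016, -0.0014,  0.0018]), 'joint_efforts': array([ -0.0007, -39.6005, -33.1429,  -0.0004,   0.0086,   0.    ]), 'position': array([ 0.1861, -0.5434,  0.2473]), 'eef_rot': array([ 0.9864,  0.1641,  0.    , -0.001 ]), 'force': array([ 0.3576, -0.0243,  0.3594]), 'wrist_torque': array([0.0466, 0.0046, 0.0249]), 'grasp_force': 0.0, 'finger_gap': 1.0000048003026774}
scene {'fx': 412.2987660500569, 'fy': 412.2987660500569, 'cx': 277.2056069208153, 'cy': 205.34934929333673, 'k1': -0.007227272269646299, 'camera_from_world': array([[ 0.5884, -0.8086,  0.0073, -0.3755],
       [ 0.3574,  0.2682,  0.8946, -0.2726],
       [-0.7253, -0.5237,  0.4468, -0.4808],
       [ 0.    ,  0.    ,  0.    ,  1.    ]])}
top {'fx': 438.15341116320485, 'fy': 438.15341116320485, 'cx': 273.2961069040041, 'cy': 213.56744976477145, 'k1': -0.05305550814231717, 'camera_from_world': array([[ 0.0245, -0.9991,  0.0348, -0.0736],
       [ 0.9951,  0.0277,  0.0953, -0.5543],
       [-0.0962,  0.0323,  0.9948, -0.8684],
       [ 0.    ,  0.    ,  0.    ,  1.    ]])}
```

View pics/scene0.png

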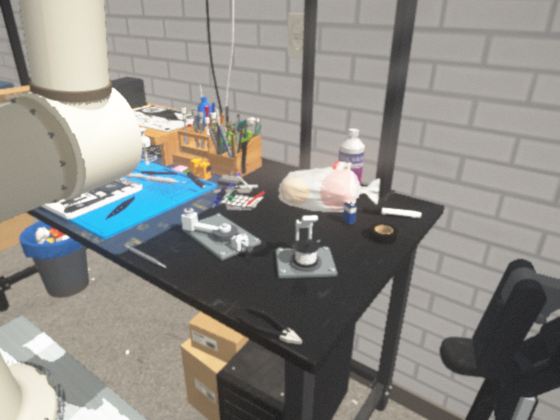

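View pics/top0.png

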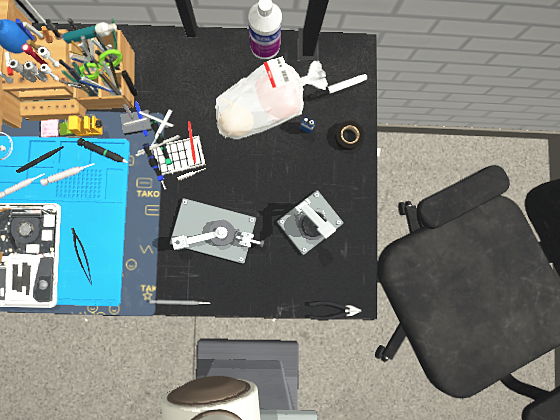

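The top view shows the tensioner plate around (217,231), with its arm pointing left to the idler at (180,242) and the pawl at (250,240). The holder plate is around (311,223), with the keeper bar raised near (320,218). The scene view has the tensioner at (220,233) and the holder at (306,262). Next I'll take enlarged crops.

```bash
cat > h.py <<'E'
import numpy as np, cv2
def K(m): return np.array([[m['fx'],0,m['cx']],[0,m['fy'],m['cy']],[0,0,1.]]), np.array([m['k1'],0,0,0,0.])
def ray(m,uv):
    k,d=K(m); p=cv2.undistortPoints(np.array([[uv]],float),k,d)[0,0]
    T=np.array(m['camera_from_world']); R=T[:3,:3]
    v=R.T@np.array([p[0],-p[1],-1.]); return -R.T@T[:3,3], v/np.linalg.norm(v)
def onz(m,uv,z):
    o,v=ray(m,uv); return o+v*(z-o[2])/v[2]
def tri(*rs):
    A=sum(np.eye(3)-np.outer(v,v) for o,v in rs); b=sum((np.eye(3)-np.outer(v,v))@o for o,v in rs)
    p=np.linalg.solve(A,b); return p, max(np.linalg.norm(np.cross(p-o,v)) for o,v in rs)
def proj(m,p):
    k,d=K(m); T=np.array(m['camera_from_world']); c=T[:3,:3]@np.array(p)+T[:3,3]
    return cv2.projectPoints(np.array([[c[0],-c[1],-c[2]]]),np.zeros(3),np.zeros(3),k,d)[0].ravel()
E
python3 - <<'E'
import cv2, numpy as np
from rig import optics
from h import *
np.set_printoptions(precision=4,suppress=True)
t=cv2.imread('pics/top0.png'); s=cv2.imread('pics/scene0.png')
def crop(i,x,y,w,h,n,k=4): cv2.imwrite(n,cv2.resize(i[y:y+h,x:x+w],None,fx=k,fy=k,interpolation=cv2.INTER_CUBIC))
crop(t,160,170,200,110,'pics/tc.png'); crop(s,170,195,190,95,'pics/sc.png')
m=optics.camera_model('top')
g=t.astype(int); mask=((g.max(2)>75)).astype(np.uint8)*255
for (x0,x1) in ((165,262),(262,352)):
    mm=np.zeros_like(mask); mm[180:275,x0:x1]=mask[180:275,x0:x1]
    mm=cv2.morphologyEx(mm,cv2.MORPH_OPEN,np.ones((3,3)))
    c=max(cv2.findContours(mm,0,2)[0],key=cv2.contourArea)
    w=np.array([onz(m,p[0],.01)[:2] for p in c],np.float32)
    print(cv2.minAreaRect(w), cv2.boxPoints(cv2.minAreaRect(c)).tolist())
E
```

```text
((0.5129779577255249, 0.054253458976745605), (0.18389828503131866, 0.10773530602455139), 76.64054870605469) [[167.96263122558594, 247.3900604248047], [181.39002990722656, 197.037353515625], [267.4066162109375, 219.97511291503906], [253.97923278808594, 270.32781982421875]]
((0.5417075753211975, -0.13730362057685852), (0.09281126409769058, 0.11039242893457413), 39.6738166809082) [[275.8327941894531, 221.05990600585938], [317.1261901855469, 188.6151123046875], [344.5741271972656, 223.54885864257812], [303.2807312011719, 255.99365234375]]
```

View pics/tc.png

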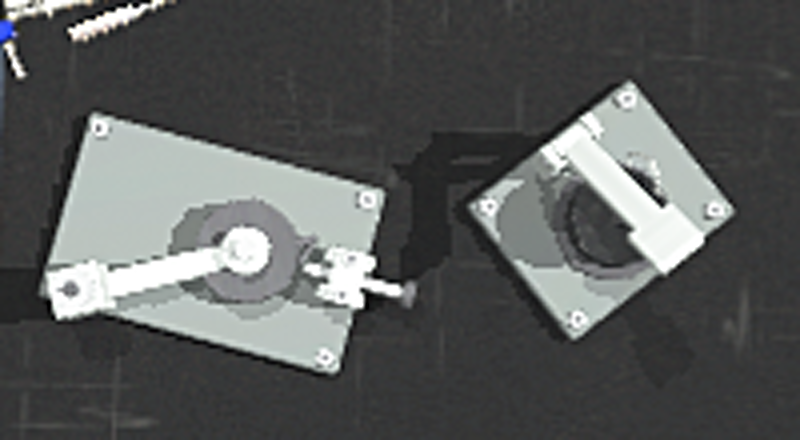

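View pics/sc.png

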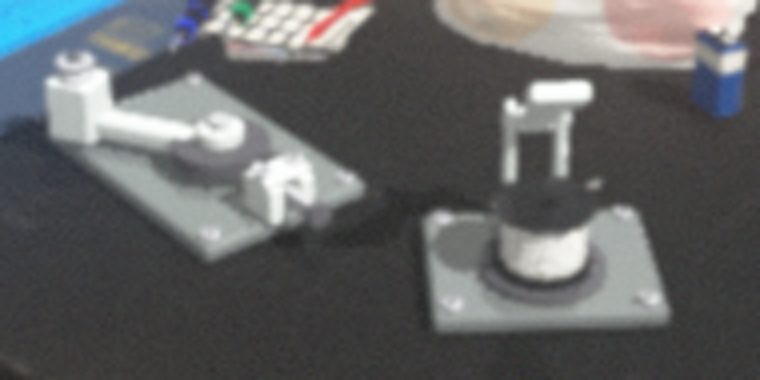

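The crops, in full-image pixels. Top view:
- Tensioner plate corners: (183.3,198.3), (256,216.8) and (243.8,263.5).
- Roller (177.5,242.3) and pivot (221,232.5).
- Holder corners: (317.3,190.5), (343.8,222.8), (303.3,255) and (277,221.8).
- Keeper pad at about (326.5,230), with the hinge at (303,206).

Scene view: the pad is at (310,218), the roller at (188.8,210.5) and the pivot top at (225,227).

```bash
cat > m.py <<'E'
import cv2, numpy as np
from rig import optics
from h import *
np.set_printoptions(precision=4,suppress=True)
T=optics.camera_model('top'); S=optics.camera_model('scene')
t=lambda x,y:(x/4+160-.375,y/4+170-.375); s=lambda x,y:(x/4+170-.375,y/4+195-.375)
for n,a,b in (('pad',(666,241),(560,93)),('roller',(70,289),(75,62)),('pivot',(244,249),(220,128)),
   ('T_TL',(93,113),(195,78)),('T_TR',(384,187),(363,187)),('T_BR',(335,374),(210,250)),
   ('H0',(629,82),(632,212)),('H1',(735,211),(668,315)),('H2',(573,340),(437,322)),('H3',(468,207),(422,212))):
    p,e=tri(ray(T,t(*a)),ray(S,s(*b))); print(n,p,'err',round(e,4),'| top@z.01',onz(T,t(*a),.01)[:2])
H=np.array([onz(T,t(*a),.01)[:2] for a in ((629,82),(735,211),(573,340),(468,207))])
c=H.mean(0); d=H[0]+H[3]-H[1]-H[2]; yaw=np.arctan2(d[1],d[0]); print('holder',c,yaw,'sides',np.linalg.norm(np.diff(H,axis=0),axis=1))
ux=np.array([np.cos(yaw),np.sin(yaw)]); h=c+.036*ux; print('hinge',h)
pp=tri(ray(T,t(666,241)),ray(S,s(560,93)))[0]
print('pad rel hinge: along',(pp[:2]-h)@-ux,'lat',(pp[:2]-h)@[-ux[1],ux[0]],'up',pp[2]-.068)
P=np.array([onz(T,t(*a),.01)[:2] for a in ((93,113),(384,187),(335,374))])
c=(P[0]+P[2])/2; e=P[0]-P[1]; yt=np.arctan2(-e[0],e[1]); print('tens',c,yt,np.linalg.norm(np.diff(P,axis=0),axis=1))
R=np.array([[np.cos(yt),-np.sin(yt)],[np.sin(yt),np.cos(yt)]])
pv=c+R@[0,-.02]; print('pivot',pv)
for q in (0,.95): a=yt+.5-q; print('idler',q,pv+.085*np.array([-np.sin(a),np.cos(a)]))
E
python3 m.py
```

```text
pad [ 0.5202 -0.1545  0.1185] err 0.0006 | top@z.01 [ 0.5266 -0.1708]
roller [0.4923 0.1286 0.0581] err 0.0001 | top@z.01 [0.4936 0.1374]
pivot [0.5152 0.0466 0.0351] err 0.0003 | top@z.01 [0.5166 0.0486]
T_TL [0.5846 0.1307 0.0089] err 0.0012 | top@z.01 [0.5853 0.1296]
T_TR [ 0.5503 -0.0219  0.007 ] err 0.0013 | top@z.01 [ 0.5508 -0.0229]
T_BR [ 0.4537 -0.0007  0.0106] err 0.0004 | top@z.01 [ 0.4535 -0.0004]
H0 [ 0.6093 -0.1493  0.0099] err 0.001 | top@z.01 [ 0.6099 -0.1502]
H1 [ 0.5428 -0.2064  0.0092] err 0.0009 | top@z.01 [ 0.5433 -0.207 ]
H2 [ 0.474  -0.1232  0.0092] err 0.0001 | top@z.01 [ 0.4739 -0.1231]
H3 [ 0.5409 -0.0663  0.0131] err 0.0007 | top@z.01 [ 0.5416 -0.0669]
holder [ 0.5422 -0.1368] 0.6995714679044029 sides [0.0875 0.1089 0.0879]
hinge [ 0.5697 -0.1136]
pad rel hinge: along 0.06425399429202569 lat 0.0005848283018908663 up 0.05050785900501273
tens [0.5194 0.0646] -0.22226329012008125 [0.1564 0.0999]
pivot [0.515  0.0451]
idler 0 [0.4917 0.1268]
idler 0.95 [0.5679 0.1116]
```

Both parts measure to size. The holder is 87.5 x 109 mm at yaw 0.70, and the tensioner is 100 x 156 mm at yaw -0.22. The keeper pad is 64 mm out and 50 mm up from the hinge, so its angle is about 0.62. The triangulated roller and pivot also match the model. Now I'll close the keeper.

```bash
cat > k.py <<'E'
import numpy as np
from rig import r
np.set_printoptions(precision=4,suppress=True)
down=lambda a:[np.cos(a/2),np.sin(a/2),0,0]
yaw=.70; ux=np.array([np.cos(yaw),np.sin(yaw)]); h=np.array([.5697,-.1136])
def pt(q,dz=0):
    a=.079*np.cos(q)-.004*np.sin(q); u=.079*np.sin(q)+.004*np.cos(q)
    return [*(h-(a-.004)*ux), .068+u+r.tips_ahead+dz]
r.close(20)
print(r.ik(pt(.65,.06),down(yaw)))
r.goto(pt(.65,.06),down(yaw))
r.movel(pt(.65,.012),.1)
for q in np.linspace(.6,0,7):
    hit=r.movel(pt(q),.08,guard=25); s=r.sense(); print(round(q,2),hit,s['position'],s['force'])
    if hit: break
if not hit: print('press',r.movel(pt(0,-.006),.03,guard=20))
r.pause(.3); s=r.sense(); print(s['position'],s['force'],s['clock'])
E
python3 k.py
```

```text
[-0.4983  0.1329  1.7315 -0.      1.2772  0.3725]
0.6 False [ 0.5242 -0.1514  0.1323] [-0.0002 -0.5676 -0.3215]
0.5 False [ 0.5207 -0.1545  0.1259] [ 0.5149  0.3731 -0.3483]
0.4 False [ 0.5177 -0.1569  0.1188] [ 0.2728 -1.1682 -0.0878]
0.3 False [ 0.5154 -0.1588  0.1115] [-0.5008  0.0636  0.2636]
0.2 False [ 0.5136 -0.1602  0.1039] [ 0.4323 -0.3832  0.9685]
0.1 False [ 0.5124 -0.1612  0.0961] [0.2361 0.1547 0.0426]
0.0 False [ 0.5127 -0.1622  0.089 ] [ 1.2633 -0.3728  1.937 ]
press True
[ 0.5129 -0.1624  0.0887] [-4.2456  2.143  11.5148] 5.7417
```

The force rose at tip height 71.7 mm, which matches the closed height of 72 mm. I'll retreat and look.

```bash
python3 - <<'E'
from rig import r,optics
import cv2,numpy as np
p=r.sense()['position']
r.movel([p[0],p[1],.18],.2)
r.goto([.44,.11,.18],[np.cos(.139),np.sin(.139),0,0])
a=optics.get_image('top')[170:280,160:360]; b=optics.get_image('scene')[195:290,170:360]
f=lambda i,n:cv2.resize(i[:n],None,fx=3.9,fy=3,interpolation=cv2.INTER_CUBIC)
A=cv2.resize(a,(560,308),interpolation=cv2.INTER_CUBIC);B=cv2.resize(b,(560,280),interpolation=cv2.INTER_CUBIC)
cv2.imwrite('pics/k1.png',np.vstack([A,B])); print(r.sense()['qpos'],r.sense()['clock'])
E
```

```text
[-2.44243488e-02 -9.79243795e-02  1.99950608e+00 -2.32356531e-04
  1.24036645e+00  1.26964214e+00] 7.5417
```

View pics/k1.png

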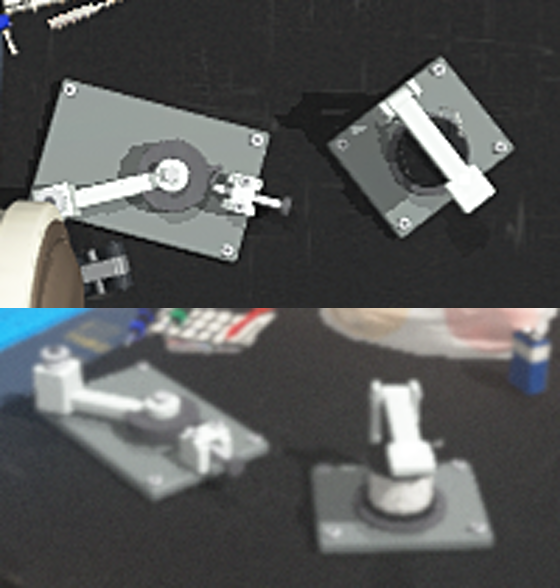

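The keeper now lies across the spool, with its pad at top (327.9,237.1) and scene (309.5,245.6). The tensioner arm is still at rest. I'll check the pad height, then push the arm.

```bash
cat > t.py <<'E'
import numpy as np, sys
from rig import r,optics
from h import *
np.set_printoptions(precision=4,suppress=True)
p,e=tri(ray(optics.camera_model('top'),(327.9,237.1)),ray(optics.camera_model('scene'),(309.5,245.6)))
print('pad',p,e); assert abs(p[2]-.072)<.006
down=lambda a:[np.cos(a/2),np.sin(a/2),0,0]
pv=np.array([.515,.0455]); yt=-.222; z=.020+r.tips_ahead
def pose(q,off=.023):
    a=yt+.5-q; x=np.array([np.cos(a),np.sin(a)]); y=np.array([-x[1],x[0]])
    return [*(pv+.085*y-off*x),z], down(a)
for q in (0,.5,.95,1.0): print(r.ik(*pose(q)))
P,o=pose(0,.045); r.goto([P[0],P[1],.14],o); r.movel(P,.12)
print('contact',r.movel(pose(0,.018)[0],.05,guard=4))
s=r.sense(); a=yt+.5; x=np.array([np.cos(a),np.sin(a)])
off=float((pv-s['position'][:2])@x); print('offset',off,s['force'])
off=np.clip(off,.008,.03)
for q in np.linspace(.1,.95,9):
    P,o=pose(q,off); hit=r.movel(P,.06,rot=o,guard=45); s=r.sense()
    print(round(q,2),hit,s['position'],s['force'],np.hypot(*s['force'][:2]),round(s['clock'],2))
    if hit: break
E
python3 t.py
```

```text
pad [ 0.5087 -0.1648  0.0711] 0.0002429624123663528
[ 0.0022  0.2167  1.9968 -0.      0.9281  1.295 ]
[ 0.0265  0.3139  1.8745 -0.      0.9532  1.8193]
[ 0.0117  0.3915  1.771  -0.      0.9791  2.2545]
[ 0.0083  0.399   1.7608 -0.      0.9818  2.3011]
contact True
offset 0.02038844415410712 [-0.4706 -0.7475 -0.4512]
0.1 False [0.4783 0.1254 0.0362] [-5.1395 -2.3479  3.4373] 5.650431811917444 9.65
0.21 False [0.4864 0.129  0.0359] [-7.1292 -0.3222  3.1514] 7.136475003848208 9.96
0.31 False [0.4949 0.1316 0.0357] [-7.7357  1.1532  2.9853] 7.821199050278556 10.27
0.42 False [0.504  0.1334 0.0356] [-8.046   2.9954  1.2712] 8.585514385090617 10.57
0.52 False [0.5132 0.134  0.0355] [-8.0126  4.51    1.8123] 9.194659868054941 10.88
0.63 False [0.5223 0.1338 0.0354] [-7.7641  5.1907  2.2248] 9.339447923725146 11.19
0.74 False [0.5315 0.1326 0.0354] [-7.5458  8.0176  1.1943] 11.010044452316848 11.5
0.84 False [0.5406 0.1304 0.0355] [-7.1445 10.2059  0.6101] 12.458093290459638 11.81
0.95 False [0.5493 0.1273 0.0355] [-6.5248 10.4693  0.3211] 12.33610936011643 12.12
```

The push followed the expected force curve, 6 N rising to about 11 N. I'll push on until the force jumps at the stop.

```bash
python3 - <<'E'
import numpy as np, cv2
from rig import r,optics
np.set_printoptions(precision=4,suppress=True)
down=lambda a:[np.cos(a/2),np.sin(a/2),0,0]
pv=np.array([.515,.0455]); yt=-.222; z=.037; off=.0204
def pose(q,off):
    a=yt+.5-q; x=np.array([np.cos(a),np.sin(a)]); y=np.array([-x[1],x[0]])
    return [*(pv+.085*y-off*x),z], down(a)
for d in np.arange(.0015,.0166,.0015):
    P,o=pose(.95,off-d); r.movel(P,.02,rot=o); r.pause(.15); s=r.sense(); f=np.hypot(*s['force'][:2])
    print(round(d,4),s['position'],s['force'],round(f,2),round(s['clock'],2))
    if f>22: break
a=optics.get_image('top')[170:280,160:360]; b=optics.get_image('scene')[195:290,170:360]
A=cv2.resize(a,(560,308),interpolation=cv2.INTER_CUBIC);B=cv2.resize(b,(560,280),interpolation=cv2.INTER_CUBIC)
cv2.imwrite('pics/t1.png',np.vstack([A,B]))
E
```

```text
0.0015 [0.5503 0.1267 0.0355] [-6.5934 11.6253  1.0861] 13.36 12.52
0.003 [0.5509 0.1263 0.0355] [-8.5213 13.3496  2.791 ] 15.84 12.92
0.0045 [0.551  0.1262 0.0354] [-11.2776  15.8031   6.3213] 19.41 13.32
0.006 [0.5511 0.1261 0.0353] [-15.7212  19.4007   9.2985] 24.97 13.72
```

View pics/t1.png

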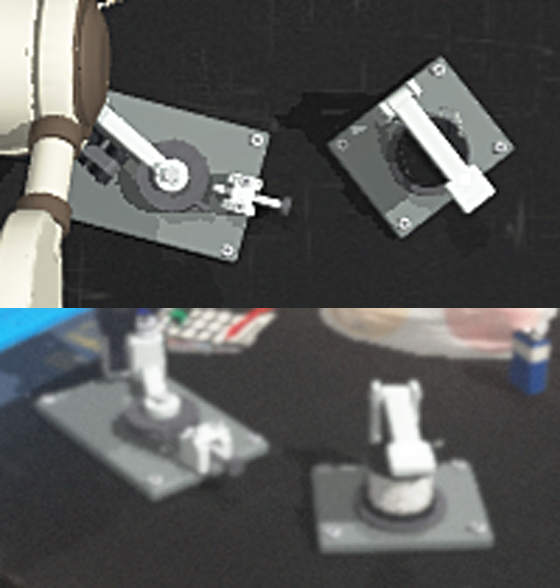

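The position has stopped while the force climbs to 25 N, so the arm is on its stop. In the top view it runs from the pivot (172,175) to (105,112), the pawl is home and the keeper is still down.

```bash
python3 - <<'E'
from rig import r
r.pause(.3); print(r.sense()['force']); print(r.job_done())
E
```

```text
[-14.83455915  19.67466745   8.85911971]
the job is handed in; nothing more can be done
None
```

The keeper bar is fully down over the spool, and the tensioner arm is past its click and held against its back stop by the closed fingers at about 25 N. The job was handed in with the arm still held, and no verdict came back.

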